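# Sniff a vacuum filter's clamped joint for leaks

## Robot

A 6-joint arm with a two-finger parallel gripper is mounted at the origin on the work surface. World frame = base frame: x ahead of the robot, y to its left, z up, the work surface at z = 0. Lengths are in m, angles in rad, forces in N, time in s.
With the tool pointing down it reaches from about 0.35 to 0.975 m from the base axis. Payload 4.9 kg.
Tool frame: the origin (TCP) lies between the finger pads, 19 mm behind the fingertips; this is the grasp point; z points along the fingers, y is the direction in which the jaws open and shut (so a half turn about z gives the same grasp; the last joint's range is limited). The gripper opens to 85 mm and grips with 20 to 120 N. Pads are 22 mm wide; open, the fingers measure 114 mm over their backs; the gripper's body (76 mm by 85 mm) begins 54 mm behind the grasp point. The pads swing forward as they close: fully open they stand 13 mm farther back than shut.
Start: joints at [1.03, 0.053, 1.613, -0, 1.476, -0.119], TCP at [0.256, 0.57, 0.25] pointing down, gripper open.
Joint ranges: [-3.01, 3.01], [-1.01, 2.22], [0.06, 2.58], [-1.02, 4.17], [0.09, 2.62], [-3.14, 3.14]. Speed limits (rad/s): [2.57, 2.57, 3.14, 3.14, 3.14, 3.14].

## Interface

Orientations are given as a rotation vector (axis times angle).
In Python, from station import get_obs, get_image, camera_params, order gives the robot as it stands.
- The arm moves only by the tool move_arm, never from a script. Its argument "deltas" is one flat list of numbers, 5 for each row, row after row: the opening, from -1 (shut) to 1 (fully open), so that 0 is half open, then the shift along the tool's x, y, z in m, then the turn about the tool's z in degrees. In form: [fingers, tx, ty, tz, turn, fingers, tx, ty, tz, turn, ...]. A call has 1 to 10 rows; each row is the pose to reach, as a shift and turn from the pose measured when the call began, along the tool's axes at that moment; what a row does not reach only later rows make up. A row lasts 1/10 s, in which the tool goes at most 50 mm and 8.59 degrees, less where a joint would pass 70% of its speed; a pose out of reach is approached as far as the arm can. A call with a gripper value outside its range is refused whole. The fingers move at their own pace and stop on an object; "force" is the grip in N (left out, the last holds). Time passes only in rows, so rows that repeat a pose let the fingers close. It gives the time, the measured TCP pose, the force and the opening at its end, in the units of the state.
- get_obs(): the state, without advancing time (a new reading comes with each control period).
- get_image(name): name is "scene" or "side" or "wrist"; returns the picture (400x640x3 uint8, red, green, blue); there is no depth.
- camera_params(name): a dict with "camera_matrix" (3x3 intrinsics, pixels), "extrinsics" (4x4, takes a point from camera to world coordinates); the wrist camera has in their place "tool_from_camera" (4x4, takes a point from camera to tool coordinates, whose origin is the TCP and whose axes are the flange's). Camera axes: x right, y up, looking along -z (the intrinsics and any distortion apply to the point x, -y, -z); pixel columns grow to the right and rows downward; lengths in m; the calibration is good to about 2 mm. A picture is of the moment at which its call begins: read the wrist's pose just before it. camera_params takes no time and is no camera call.
- order.finish_job(): hands the job in, once; it reports no verdict.
The state is a dict: "t": time; "q": joint angles; "dq": joint speeds; "effort": joint torques, N m; "tool_pos": TCP position; "tool_rot": TCP orientation; "contact_force": force on the tool from outside, world axes, zero at the start; "wrist_torque": the same for the moment, N m; "opening": finger opening in m.
Only numpy, scipy, OpenCV 4.12 (cv2) and the standard library are available. Lean on these libraries where they do the work, as an engineer would, in place of code of your own. Each camera call takes 0.05 s, during which the arm holds its last target. There are 200 camera calls.

## Task

The inlet filter has just been clamped onto the vacuum pump and its joint must be checked for leaks. Take the leak-detector probe out of its charging stand and pass the end of its nose slowly (about 20 mm a second) along the joint line at the filter's foot, within 5 mm of the line and hardly touching, along the stretch on the side away from the motor, from the claw clamp nearer the robot to the next one; the canister juts out above, so lean the probe outward to stay clear of it. Then put the probe back fully home in its stand, upright, without disturbing the other things on the bench.

Things in the scene. Friction and masses are not known exactly. Their poses are not given: they have to be found in the camera images.
- pump: Vacuum pump set, heavy and fixed, with an upright round steel filter. Origin on the bench below the filter's axis, z up; a duct, pump block and black motor extend from there to its +y. Round grey base flange: radius 108 mm, flat top 75 mm above the bench. On it stands the filter's foot flange: radius 80 mm, 12 mm thick. The joint is the circle where the two meet.
- joint_centre (a point): Centre of the joint circle (radius 80 mm), on the filter's axis 75 mm above the bench; axes as the pump's. The stretch to be checked faces its -y, away from the motor. The joint is an inside corner: flat base flange below, the foot flange's upright edge inside; a thin dark seal line shows in it. The neck above the foot flange has a radius of 66 mm.
- canister_bottom (a point): Centre of the underside of the filter's steel canister, 150 mm above the bench on the filter's axis. The canister reaches up to 288 mm above the bench, radius 105 mm (lid 109 mm, its three latches 114 mm), so it overhangs the joint by 25 mm, 75 mm above it. Pump block and motor, to 495 mm from this axis, are up to 164 mm wide and 216 mm high.
- claw_start (a point): Claw clamp at the start of the stretch, the one nearer the robot: a small aluminium block 21 mm wide with a screw, lying radially from 72 to 103 mm from the filter's axis and standing 32 mm above the base flange. This point: its middle at 90 mm radius, at the base flange's top. Four such clamps, 90 degrees apart, hold the foot flange.
- claw_end (a point): The same for the claw clamp at the end of the stretch, 90 degrees farther round (anticlockwise from above) than claw_start.
- seam_0 (a point): Start of the stretch: the point on the joint line 6 mm from the side of claw_start. seam_0 to seam_5 lie on the joint circle (radius 80 mm about joint_centre), 13.2 degrees or 18.4 mm apart; seen from above, seam_i is at -123 + 13.2 i degrees from the pump's x axis, anticlockwise positive.
- seam_1 (a point): Point 1 on the joint line, 18 mm along it from seam_0.
- seam_2 (a point): Point 2 on the joint line, 37 mm along it from seam_0.
- seam_3 (a point): Point 3 on the joint line, 55 mm along it from seam_0.
- seam_4 (a point): Point 4 on the joint line, 74 mm along it from seam_0.
- seam_5 (a point): End of the stretch: the point on the joint line 6 mm from the side of claw_end, 92 mm along from seam_0.
- probe: Cordless leak-detector probe, a straight round wand 166 mm long, 0.16 to 0.29 kg, loose. Origin at the end of its nose, z from there along its axis to the handle; its turn about z does not matter. Nose end 6 mm across for 12 mm, steel tube 9 mm across to 78 mm, cone to 92 mm, then a straight grey handle 28 mm across up to 166 mm, with a black collar from 100 to 107 mm.
- probe_collar (a point): Centre of the underside of the probe's black collar (38 mm across, 7 mm thick), on its axis 100 mm from the nose end; axes as the probe's. Grip the handle above the collar: TCP about 134 mm from the nose end. At the start the probe hangs nose down in the stand, the collar resting on the stand's mouth.
- stand_mouth (a point): Centre of the mouth of the charging stand, 115 mm above the bench. The stand is fixed: a black foot 110 x 100 mm, 16 mm high, with a raised panel on one side (41 mm high), and an upright tube, 50 mm outer and 35 mm inner diameter, open at the top and over 100 mm deep. With the probe fully home its collar rests flat on the mouth.
- bottle: Red threadlocker bottle, loose, upright, 44 x 28 mm, 135 mm high to its pointed cap; origin under its centre. Leave alone.
- cover: Black square cover plate, loose, flat, 100 x 100 x 8 mm; origin under its centre. Leave alone.
- cartridge: Upright pleated filter cartridge, loose, 80 mm diameter, 90 mm high; origin under its centre. Leave alone.

How it is judged:
On the way, in this order (a step that is already met when the one before it is completed fails the run):
1. the end of the probe's nose is within 8.5 mm of joint point seam_0, moving slowly enough to stay there 0.2 s (distance between probe and seam_0 below 0.0085 m), for 0.2 s.
2. the end of the probe's nose is within 8.5 mm of joint point seam_1, moving slowly enough to stay there 0.2 s (distance between probe and seam_1 below 0.0085 m), for 0.2 s.
3. the end of the probe's nose is within 8.5 mm of joint point seam_2, moving slowly enough to stay there 0.2 s (distance between probe and seam_2 below 0.0085 m), for 0.2 s.
4. the end of the probe's nose is within 8.5 mm of joint point seam_3, moving slowly enough to stay there 0.2 s (distance between probe and seam_3 below 0.0085 m), for 0.2 s.
5. the end of the probe's nose is within 8.5 mm of joint point seam_4, moving slowly enough to stay there 0.2 s (distance between probe and seam_4 below 0.0085 m), for 0.2 s.
6. the end of the probe's nose is within 8.5 mm of joint point seam_5, moving slowly enough to stay there 0.2 s (distance between probe and seam_5 below 0.0085 m), for 0.2 s.
At the end, for the whole second after the job is handed in: The probe hangs nose down in its stand, released and at rest: its collar on the mouth (underside within 3 mm of the mouth's height and 6 mm of its centre), upright within 0.1 rad (horizontal distance between probe_collar and stand_mouth below 0.006 m and height (world z) of probe_collar between 0.112 and 0.118 m and angle between probe's own z axis and vertical below 0.1 rad and linear speed of probe below 0.01 m/s); the robot touches nothing.
It fails at once if the probe is pressed against the pump or filter with more than 12 N (contact force between probe and pump above 12 N).
It fails at once if the arm or gripper bears on the pump or filter with more than 12 N (contact force between any of the arm, the fingers and pump above 12 N).
It fails at once if the bottle, cover plate or cartridge is shifted by more than 20 mm or the bottle or cartridge is tipped (distance of any of bottle, cover, cartridge from where it was at the start of the episode above 0.02 m or angle between any of bottle, cartridge's own z axis and vertical above 0.3 rad).
It also fails if it takes over 54 s, if anything falls off the work surface, if the arm or the gripper's body presses on something with over 40 N, if the wrist force passes 120 N, or if a joint passes its speed limit or range.

## Working session

There is one attempt and no reset: what is moved stays moved. The work goes in short steps, Python scripts to look and compute and a tool call to move; the robot and the scene stay as the last step left them, time stands still between calls to the robot, and variables do not carry over. Pictures are saved under pics/ and viewed, about 8 in all and at most 12, crops included, and the job is handed in when it is done.

Besides the shell and the picture viewer there is one more tool, called after ">>>" by a JSON object that holds its "op" and its "data", one argument or row to a line. move_arm: Moves the arm, as the interface text tells. Its arguments: {"type":"object","properties":{"deltas":{"type":"array"},"force":{"type":"number"}},"required":["deltas"]}

```bash
mkdir -p pics; ls; python3 - <<'E'
from station import *
import cv2,numpy as np
for n in("scene","side","wrist"):
    im=get_image(n);cv2.imwrite(f"pics/{n}0.png",im[:,:,::-1])
    p=camera_params(n);print(n,{k:np.round(v,4).tolist() if not isinstance(v,str) else v for k,v in p.items()})
o=get_obs();print(o)
E
```

```text
pics
scene {'camera_matrix': [[368.5975, 0.0, 320.7077], [0.0, 368.5975, 195.3531], [0.0, 0.0, 1.0]], 'extrinsics': [[0.1985, 0.9374, -0.286, 0.355], [-0.9801, 0.1899, -0.0577, -0.0915], [0.0002, 0.2917, 0.9565, 0.8638], [0.0, 0.0, 0.0, 1.0]]}
side {'camera_matrix': [[431.9215, 0.0, 324.2337], [0.0, 431.9215, 198.0752], [0.0, 0.0, 1.0]], 'extrinsics': [[0.0248, -0.9397, 0.3411, 0.8623], [0.9997, 0.0251, -0.0036, -0.0289], [-0.0052, 0.3411, 0.94, 0.909], [0.0, 0.0, 0.0, 1.0]]}
wrist {'camera_matrix': [[355.0988, 0.0, 317.4429], [0.0, 355.0988, 195.069], [0.0, 0.0, 1.0]], 'tool_from_camera': [[-0.0002, 0.9573, 0.2891, 0.0738], [1.0, 0.0001, 0.0002, -0.0021], [0.0001, 0.2891, -0.9573, -0.1235], [0.0, 0.0, 0.0, 1.0]]}
{'t': 0.15, 'q': array([ 1.02999233e+00,  5.32462386e-02,  1.61399508e+00,  1.33931107e-05,
        1.47599428e+00, -1.19019762e-01]), 'dq': array([-0.00093619, -0.00210214, -0.00482757, -0.00017895, -0.00116059,
        0.00109839]), 'effort': array([-4.50373982e-04, -3.94241595e+01, -3.70723379e+01, -1.99926180e-04,
        4.71085135e-03,  2.21771461e-05]), 'tool_pos': array([0.25563678, 0.5698235 , 0.24901013]), 'tool_rot': array([-6.57524637e-01, -3.07145514e+00,  2.43435011e-03]), 'contact_force': array([-0.5079585 ,  0.6624297 ,  0.33627725]), 'wrist_torque': array([-0.0077995 , -0.02336624,  0.0079225 ]), 'opening': 0.08542382106327648}
```

View pics/scene0.png

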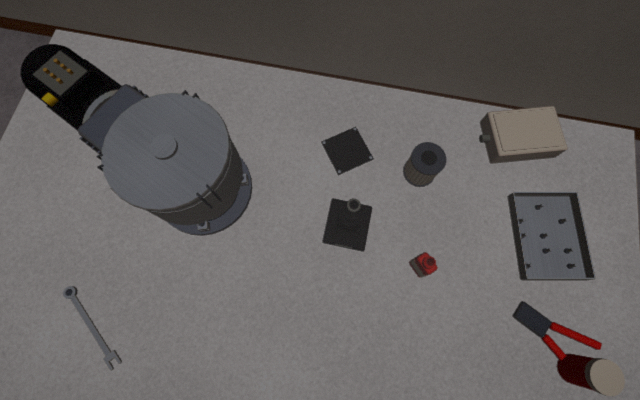

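View pics/side0.png

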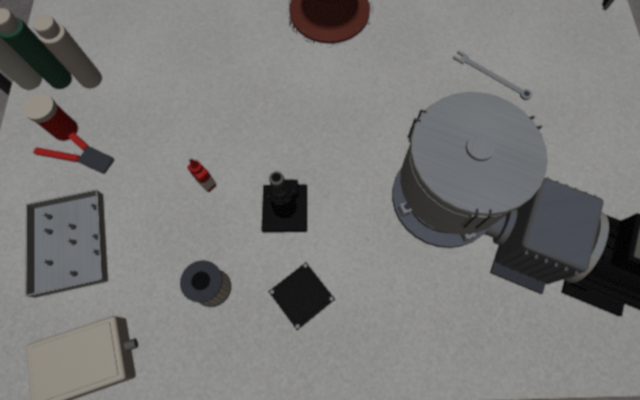

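The scene view shows the pump with its lid knob at about (165,146), claws at (203,225) and (245,180), and the stand/probe at (354,203). In the side view the knob is at (481,148) and the probe top at (278,178). Next I'll look at enlarged crops.

```bash
python3 - <<'E'
import cv2,numpy as np
a=cv2.imread("pics/scene0.png");b=cv2.imread("pics/side0.png")
def crop(im,x,y,w,h,W,H):
    c=cv2.resize(im[y:y+h,x:x+w],(W,H),interpolation=cv2.INTER_CUBIC)
    return cv2.convertScaleAbs(c,alpha=1.6,beta=15)
A=crop(a,320,180,60,75,240,300);B=crop(b,255,160,60,75,240,300)
C=crop(a,95,85,160,150,320,300);D=crop(b,385,85,160,160,300,300)
m=np.zeros((600,560,3),np.uint8);m[:300,:240]=A;m[300:,:240]=B;m[:300,240:560]=C;m[300:,240:540]=D
cv2.imwrite("pics/m1.png",m)
E
```

```text
(no output)
```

View pics/m1.png

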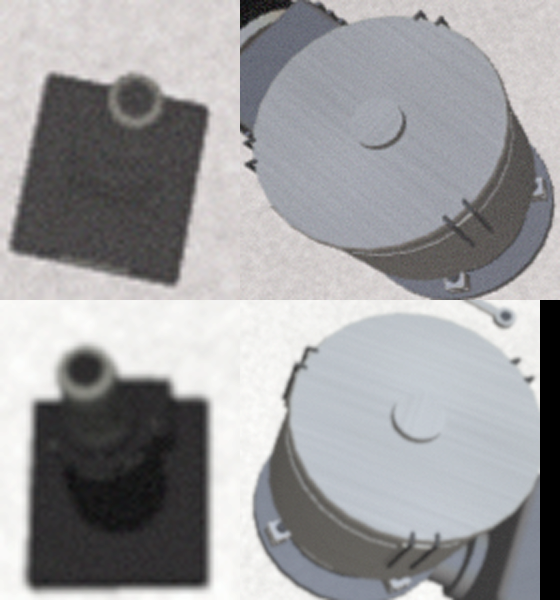

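```bash
cat > h.py <<'E'
from station import *
import numpy as np, cv2
from scipy.spatial.transform import Rotation as R
from scipy.optimize import least_squares
def cam(n):
    p=camera_params(n);K=np.array(p["camera_matrix"])
    if n=="wrist":
        o=get_obs();T=np.eye(4);T[:3,:3]=R.from_rotvec(o["tool_rot"]).as_matrix();T[:3,3]=o["tool_pos"]
        return K,T@np.array(p["tool_from_camera"])
    return K,np.array(p["extrinsics"])
def ray(c,uv,z):
    K,E=c;uv=np.atleast_2d(uv);d=np.c_[(uv[:,0]-K[0,2])/K[0,0],-(uv[:,1]-K[1,2])/K[1,1],-np.ones(len(uv))]@E[:3,:3].T
    return E[:3,3]+d*((z-E[2,3])/d[:,2:])
def proj(c,P):
    K,E=c;p=(np.atleast_2d(P)-E[:3,3])@E[:3,:3]
    return np.c_[K[0,0]*p[:,0]/-p[:,2]+K[0,2],-K[1,1]*p[:,1]/-p[:,2]+K[1,2]]
E
python3 - <<'E'
from h import *
S=cam("scene");D=cam("side")
print("top",ray(S,(353.75,205),.181),ray(D,(276.5,178.5),.181))
a=np.array([(400,15),(253,150),(320,235),(270,75),(500,72),(508,115)])*1.;a=np.c_[(a[:,0]-240)/2+95,a[:,1]/2+85]
b=np.array([(290,430),(320,350),(410,313),(510,350),(310,500),(400,537)])*1.;b=np.c_[(b[:,0]-240)/1.875+385,(b[:,1]-300)/1.875+85]
for c,u in((S,a),(D,b)):
    P=ray(c,u,.288);s=least_squares(lambda v:np.hypot(*(P[:,:2]-v[:2]).T)-v[2],[.5,.4,.109]);print(s.x,s.fun.round(4))
k=ray(S,(203.5,225),.1),ray(S,(245.5,179),.1),ray(D,(405.3,207.1),.1),ray(D,(470.3,235.4),.1);print(k)
E
```

```text
top [[ 0.55271795 -0.11635539  0.181     ]] [[ 0.55780405 -0.1122479   0.181     ]]
[0.56047213 0.22013545 0.10767686] [-0.0033 -0.0006 -0.0013  0.0031  0.0015  0.0007]
[0.56466327 0.2242524  0.1108717 ] [-0.0005 -0.0039 -0.0005  0.0027  0.0088 -0.0067]
(array([[0.46987474, 0.18447612, 0.1       ]]), array([[0.58731968, 0.12392307, 0.1       ]]), array([[0.59193547, 0.13377768, 0.1       ]]), array([[0.65276394, 0.25384052, 0.1       ]]))
```

The crops give the following estimates:
- **Pump:** axis at about (0.562, 0.222), yaw about -25°.
- **Probe:** at about (0.555, -0.114).

The tool can only point down, so I plan to tilt the probe within a light grip by leaning it over the stand's rim.

```bash
cat >> h.py <<'E'
def to(P,yaw=None):
    "tool-frame shift and turn to world point P with tool x at yaw (deg)"
    o=get_obs();M=R.from_rotvec(o["tool_rot"]).as_matrix();y=np.degrees(np.arctan2(M[1,0],M[0,0]))
    t=0 if yaw is None else -((yaw-y+180)%360-180)
    return np.r_[(M.T@(np.array(P)-o["tool_pos"])).round(4),round(t,1)],round(y,1)
E
python3 -c "
from h import *
for P in [(.256,.57,.38),(.36,.2,.38),(.50,-.114,.35)]: print(to(P,180))"
```

```text
(array([-2.00e-04,  1.00e-04, -1.31e-01, -2.42e+01]), np.float64(155.8))
(array([ -0.2466,  -0.2949,  -0.1306, -24.2   ]), np.float64(155.8))
(array([ -0.5029,  -0.524 ,  -0.1002, -24.2   ]), np.float64(155.8))
```

>>> {"op": "move_arm", "data": {
  "deltas": [1,0,0,-0.05,0,1,0,0,-0.1,0,1,0,0,-0.131,0,1,-0.032,-0.038,-0.131,-8,1,-0.064,-0.077,-0.131,-16,1,-0.097,-0.116,-0.131,-24,1,-0.13,-0.155,-0.131,-24,1,-0.163,-0.195,-0.131,-24,1,-0.195,-0.233,-0.131,-24,1,-0.2466,-0.295,-0.131,-24]
}}

```text
t: 1.15
tool_pos: [0.3504, 0.2316, 0.3801]
tool_rot: [-0.003, -3.141, 0.002]
contact_force: [1.2, -0.3, -0.6]
opening: 0.0853
```

```bash
python3 -c "
from h import *
print(get_obs()['q'].round(2),get_obs()['tool_pos'])
for P in [(.52,-.114,.32)]: print(to(P,180))"
```

```text
[ 0.41 -0.5   1.87 -0.    1.77 -1.16] [0.35042202 0.23160231 0.38013507]
(array([-0.1704, -0.3452,  0.0605, -0.1   ]), np.float64(179.9))
```

>>> {"op": "move_arm", "data": {
  "deltas": [1,-0.02,-0.044,0,0,1,-0.04,-0.088,0,0,1,-0.06,-0.13,0,0,1,-0.08,-0.175,0,0,1,-0.1,-0.22,0,0,1,-0.12,-0.26,0.02,0,1,-0.14,-0.3,0.03,0,1,-0.17,-0.345,0.05,0,1,-0.17,-0.345,0.06,0,1,-0.17,-0.345,0.06,0]
}}

```text
t: 2.15
tool_pos: [0.5188, -0.1145, 0.3171]
tool_rot: [-0.007, -3.135, -0.001]
contact_force: [-0.3, 0.8, -0.1]
opening: 0.0856
```

```bash
python3 -c "
from h import *
c=cam('wrist');im=get_image('wrist');cv2.imwrite('pics/w1.png',cv2.convertScaleAbs(im[:,:,::-1],alpha=1.6,beta=15))
np.savez('w1.npz',K=c[0],E=c[1]);print(get_obs()['tool_pos'],proj(c,[.555,-.114,.181]),proj(c,[.555,-.114,.115]))"
```

```text
[ 0.51900691 -0.11363976  0.31895693] [[320.47667189 235.54299583]] [[319.85150439 208.81001532]]
```

View pics/w1.png

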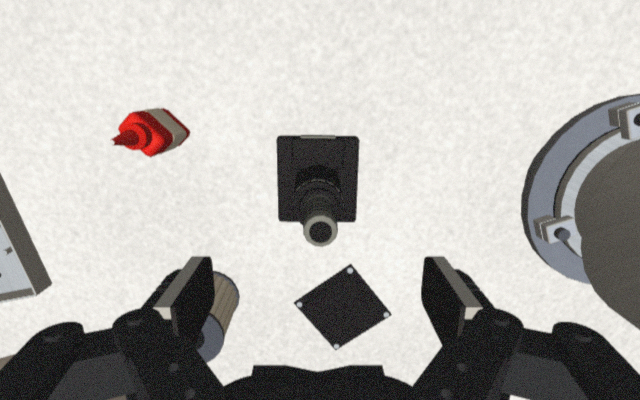

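The wrist view shows the probe top at (320,232) against a predicted (320,235), so x≈0.553. Two claws of the stretch are visible at (630,122) and (555,230). I'll descend and grip.

>>> {"op": "move_arm", "data": {
  "deltas": [1,-0.034,0,0.01,0,1,-0.034,0,0.05,0,1,-0.034,0,0.09,0,1,-0.034,0,0.13,0,1,-0.034,0,0.16,0,1,-0.034,0,0.17,0,1,-0.034,0,0.17,0,-1,-0.034,0,0.17,0,-1,-0.034,0,0.17,0,-1,-0.034,0,0.17,0],
  "force": 30
}}

```text
t: 3.2
tool_pos: [0.5535, -0.114, 0.1512]
tool_rot: [-0.004, -3.141, 0.001]
contact_force: [-0.2, -0.2, 0.1]
opening: 0.044
```

>>> {"op": "move_arm", "data": {
  "deltas": [-1,0,0,0,0,-1,0,0,0,0,-1,0,0,0,0,-1,0,0,0,0,-1,0,0,0,0]
}}

```text
t: 3.7
tool_pos: [0.5542, -0.1143, 0.1522]
tool_rot: [0.004, 3.14, -0.003]
contact_force: [-0.8, 0.3, 5.6]
opening: 0.0275
```

>>> {"op": "move_arm", "data": {
  "deltas": [-1,0,0,-0.02,0,-1,0,0,-0.04,0,-1,0,0,-0.06,0,-1,0,0,-0.08,0,-1,0,0,-0.08,0],
  "force": 25
}}

```text
t: 4.2
tool_pos: [0.555, -0.1145, 0.2343]
tool_rot: [0.004, 3.137, -0.004]
contact_force: [1.1, -0.5, -1.5]
opening: 0.0275
```

>>> {"op": "move_arm", "data": {
  "deltas": [-1,0.007,0,0,0,-1,0.013,0,0,0,-1,0.018,0,0,0,-1,0.023,0,0,0,-1,0.028,0,0.001,0,-1,0.033,0,0.002,0,-1,0.038,0,0.003,0,-1,0.043,0,0.004,0,-1,0.043,0,0.004,0],
  "force": 20
}}

```text
t: 5.1
tool_pos: [0.5116, -0.1144, 0.2302]
tool_rot: [0.005, 3.137, -0.005]
contact_force: [2.6, 0.8, -1.1]
opening: 0.0274
```

```bash
python3 -c "
from h import *
print(get_obs()['tool_pos'],get_obs()['wrist_torque'],get_obs()['contact_force'])
a=get_image('side')[130:280,200:380,::-1];b=get_image('scene')[130:280,270:450,::-1]
cv2.imwrite('pics/t1.png',cv2.convertScaleAbs(cv2.resize(np.hstack([a,b]),None,fx=2.2,fy=2.2,interpolation=2),alpha=1.8,beta=15))"
```

```text
[ 0.5115728  -0.11443018  0.23023325] [-0.01216244 -0.53934398  0.04832069] [ 2.58172787  0.78943652 -1.14554227]
```

View pics/t1.png

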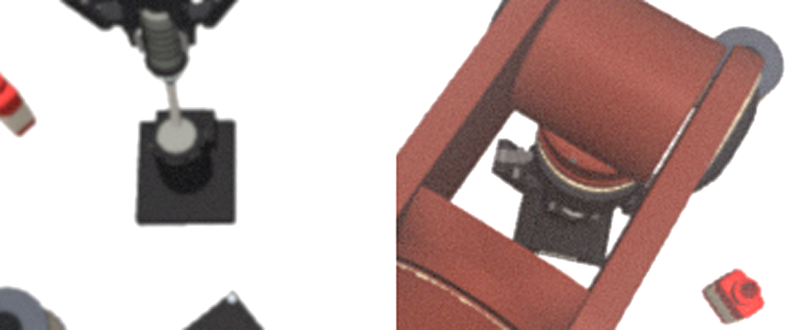

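The side crop shows the probe leaning over the stand rim, with its nose still inside the mouth at about (175,130). The force is low at 2.6 N, so pivoting works and I'll continue the arc.

>>> {"op": "move_arm", "data": {
  "deltas": [-1,0.005,0,0.0015,0,-1,0.009,0,0.003,0,-1,0.014,0,0.005,0,-1,0.0185,0,0.007,0,-1,0.023,0,0.009,0,-1,0.0275,0,0.0115,0,-1,0.032,0,0.0145,0,-1,0.036,0,0.017,0,-1,0.04,0,0.02,0,-1,0.044,0,0.023,0]
}}

```text
t: 6.2
tool_pos: [0.4675, -0.1143, 0.2067]
tool_rot: [0.004, 3.137, -0.005]
contact_force: [2.4, -0.5, 1.2]
opening: 0.0272
```

>>> {"op": "move_arm", "data": {
  "deltas": [-1,0.004,0,0.0035,0,-1,0.008,0,0.007,0,-1,0.012,0,0.0115,0,-1,0.012,0,0.0115,0,-1,0.012,0,0.0115,0]
}}

```text
t: 6.7
tool_pos: [0.4551, -0.1141, 0.1943]
tool_rot: [0.004, 3.139, -0.003]
contact_force: [1.2, 0.9, -1.7]
opening: 0.0272
```

>>> {"op": "move_arm", "data": {
  "deltas": [-1,0,0,0,0,-1,0,0,0,0,-1,-0.006,0,-0.005,0,-1,-0.006,0,-0.03,0,-1,-0.006,0,-0.06,0,-1,-0.006,0,-0.09,0,-1,-0.006,0,-0.12,0,-1,-0.006,0,-0.12,0],
  "force": 90
}}

```text
t: 7.5
tool_pos: [0.4623, -0.1145, 0.3196]
tool_rot: [0.004, 3.132, -0.008]
contact_force: [0.8, 0.2, -0.5]
opening: 0.0261
```

```bash
python3 -c "
from h import *
c=cam('wrist');im=get_image('wrist')[:,:,::-1];np.savez('w2.npz',K=c[0],E=c[1]);print(get_obs())
a=get_image('side')[50:250,220:420,::-1]
cv2.imwrite('pics/t2.png',cv2.convertScaleAbs(np.hstack([cv2.resize(im,(512,320)),cv2.resize(a,(288,320))[:320]]),alpha=1.6,beta=15));cv2.imwrite('pics/w2.png',im)"
```

```text
{'t': 7.55, 'q': array([-3.98639904e-01, -3.50713297e-01,  1.86503881e+00, -1.11428153e-03,
        1.62039432e+00, -1.96670499e+00]), 'dq': array([-0.00286831,  0.02303518,  0.0739467 , -0.00106853, -0.01055853,
       -0.00056568]), 'effort': array([ 2.44061445e-02, -2.51455861e+01, -4.09340572e+01,  9.50610061e-03,
       -4.26921351e-04,  9.00161012e-04]), 'tool_pos': array([ 0.46149014, -0.11417735,  0.31652625]), 'tool_rot': array([ 0.00437476,  3.13567724, -0.00577782]), 'contact_force': array([ 0.23288371, -0.16252225, -2.98201011]), 'wrist_torque': array([ 0.01495882,  0.00963542, -0.01582607]), 'opening': 0.026145578606758275}
```

View pics/t2.png

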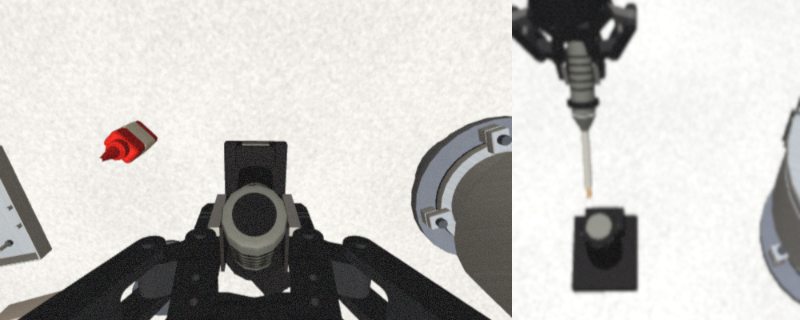

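The right crop shows the probe leaning in the gripper, nose tip at side pixel ≈(273.5,174). The wrist view shows the handle top disc at ≈(316,266). I'll fit the tilt.

```bash
python3 -c "
from h import *
D=cam('side');w=np.load('w2.npz');W=(w['K'],w['E']);p=W[1]@np.linalg.inv(np.array(camera_params('wrist')['tool_from_camera']));T=p[:3,3];print(T)
for th in range(30,61,4):
    u=np.array([np.sin(np.radians(th)),0,-np.cos(np.radians(th))])
    print(th,proj(D,T+.136*u),proj(D,T+.036*u),proj(W,T-.030*u))
# claws in wrist view (tops of the screws z~.107)
for uv in [(503/.8,139/.8),(438/.8,219/.8)]: print(ray(W,uv,.107))
"
```

```text
[ 0.46233226 -0.11452109  0.31956058]
30 [[274.17554947 160.00119508]] [[268.63766032 110.23050674]] [[322.82624391 288.96439497]]
34 [[273.78706928 162.91156552]] [[268.51091603 110.92620102]] [[322.80255193 282.03824286]]
38 [[273.35815182 165.55909097]] [[268.37339738 111.52686856]] [[322.7752079  275.21042221]]
42 [[272.88902465 167.92636022]] [[268.22562513 112.02898182]] [[322.74450964 268.53730349]]
46 [[272.38005892 169.99555331]] [[268.06817263 112.42935971]] [[322.71078576 262.07150743]]
50 [[271.83179446 171.74852766]] [[267.90166583 112.72519452]] [[322.67438796 255.861134  ]]
54 [[271.24496681 173.16693241]] [[267.7267829  112.91407952]] [[322.63568338 249.94916731]]
58 [[270.62053607 174.2323544 ]] [[267.54425352 112.99403694]] [[322.59504703 244.37306412]]
[[0.47008613 0.18335881 0.107     ]]
[[0.57888995 0.12575909 0.107     ]]
```

```bash
python3 -c "
from h import *
print(to((.452,.005,.30),243))"
```

```text
(array([ 9.000e-03,  1.188e-01,  1.390e-02, -6.320e+01]), np.float64(179.8))
```

>>> {"op": "move_arm", "data": {
  "deltas": [-1,0,0.012,0,-7,-1,0,0.025,0,-14,-1,0,0.04,0,-21,-1,0,0.055,0,-28,-1,0.003,0.07,0,-35,-1,0.005,0.085,0.005,-42,-1,0.007,0.1,0.01,-49,-1,0.009,0.112,0.014,-56,-1,0.009,0.119,0.014,-63,-1,0.009,0.119,0.014,-63]
}}

```text
t: 8.6
tool_pos: [0.4509, 0.006, 0.2968]
tool_rot: [1.638, -2.677, -0.0]
contact_force: [0.5, -0.8, -2.5]
opening: 0.0261
```

>>> {"op": "move_arm", "data": {
  "deltas": [-1,0,0,0,0,-1,0,0,0,0]
}}

```text
t: 8.8
tool_pos: [0.4503, 0.0058, 0.2952]
tool_rot: [1.634, -2.677, -0.003]
contact_force: [0.5, -0.1, -1.9]
opening: 0.0261
```

```bash
python3 -c "
from h import *
c=cam('wrist');im=get_image('wrist')[:,:,::-1];np.savez('w3.npz',K=c[0],E=c[1]);o=get_obs();print(o['t'],o['tool_pos'],o['q'],to(o['tool_pos'])[1])
a=get_image('side')[:,:,::-1];b=get_image('scene')[:,:,::-1]
for n,i in(('w3',im),('side3',a),('scene3',b)):cv2.imwrite(f'pics/{n}.png',i)
a=a[60:260,260:460];b=b[80:280,120:320]
top=cv2.resize(im[:300],(640,300));bot=np.hstack([cv2.resize(a,(300,300),interpolation=2),cv2.resize(b,(300,300),interpolation=2),np.zeros((300,40,3),np.uint8)])
cv2.imwrite('pics/t3.png',cv2.convertScaleAbs(np.vstack([top,bot]),alpha=1.6,beta=15))"
```

```text
8.85 [0.4505179  0.00566764 0.29573755] [-1.51688368e-01 -4.03125688e-01  1.93792007e+00 -1.99891129e-03
  1.61134703e+00 -2.81866212e+00] -117.2
```

View pics/t3.png

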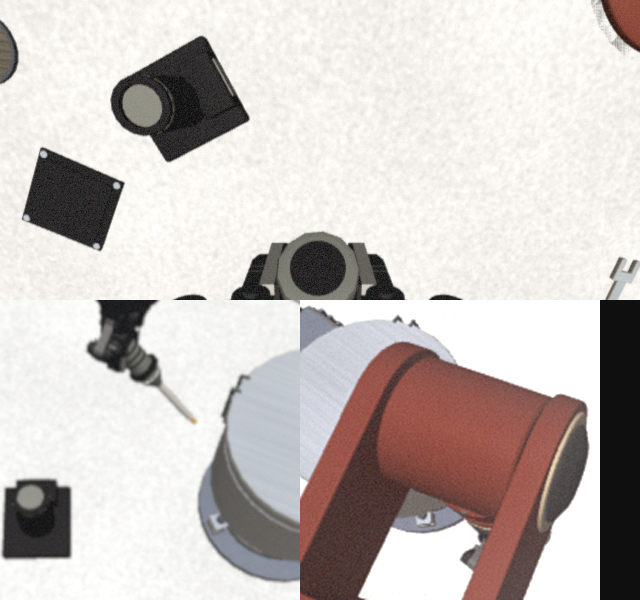

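The side crop shows the nose tip at full-image (389,141), with a profile lean of about 45°. The stand mouth in the wrist view is at (141,106). To refine the pump pose, I'll overlay a model on the stored pictures.

```bash
cat > ov.py <<'E'
from h import *
import sys
cx,cy,yaw=map(float,sys.argv[1:4]);out=sys.argv[4]
# w1 camera pose from npz
def L(n): w=np.load(n);return w['K'],w['E']
sc=4;res=[]
for f,c,(x,y,w,h) in(("pics/w1.png",L("w1.npz"),(505,85,133,145)),("pics/side0.png",cam("side"),(385,140,133,120))):
    im=cv2.imread(f)[y:y+h,x:x+w];im=cv2.resize(im,None,fx=3,fy=3,interpolation=2)
    if 'w1' not in f: im=cv2.convertScaleAbs(im,alpha=1.6,beta=15)
    a=np.radians(np.arange(0,360,3))
    for r,z,col in((.108,.075,(0,0,255)),(.08,.087,(0,160,0)),(.105,.150,(255,0,0))):
        for p in proj(c,np.c_[cx+r*np.cos(a),cy+r*np.sin(a),0*a+z]):
            q=((p-[x,y])*3).astype(int);cv2.circle(im,tuple(int(v) for v in q),1,col,-1)
    for k in(-135,-45,45):
        t=np.radians(yaw+k);e=np.array([np.cos(t),np.sin(t)]);n=np.array([-e[1],e[0]])
        P=[np.r_[[cx,cy]+r*e+s*n,.107] for r,s in((.072,-.0105),(.103,-.0105),(.103,.0105),(.072,.0105))]
        cv2.polylines(im,[((proj(c,P)-[x,y])*3).astype(np.int32)],True,(255,0,255),1)
    res.append(im)
H=max(i.shape[0] for i in res);m=np.hstack([cv2.copyMakeBorder(i,0,H-i.shape[0],0,0,0) for i in res]);cv2.imwrite(out,m)
E
python3 ov.py .562 .222 -26 pics/ov1.png
python3 -c "
from h import *
D=cam('side');w=np.load('w3.npz');W=(w['K'],w['E'])
print('mouth',ray(W,(141,106),.115))
Tm=W[1]@np.linalg.inv(np.array(camera_params('wrist')['tool_from_camera']));T=Tm[:3,3];X=Tm[:3,0];Z=Tm[:3,2];print(T,X)
for th in range(38,55,3):
  for s in(.133,.139):
    u=-X*np.sin(np.radians(th))+Z*np.cos(np.radians(th));print(th,s,proj(D,T+s*u).round(1),proj(D,T+(s-.1)*u).round(1),proj(W,T-(.166-s)*u).round(1))
"
```

```text
mouth [[ 0.55127933 -0.11586867  0.115     ]]
[0.45031928 0.00576376 0.29523095] [-0.45719248 -0.88936013  0.0036868 ]
38 0.133 [[378.9 139. ]] [[351.1 103.6]] [[317.4 276. ]]
38 0.139 [[380.4 140.9]] [[352.9 105.9]] [[317.4 278.8]]
41 0.133 [[381.9 139. ]] [[351.9 103.6]] [[317.4 270.4]]
41 0.139 [[383.5 141. ]] [[353.8 105.9]] [[317.4 274.4]]
44 0.133 [[384.7 138.9]] [[352.6 103.5]] [[317.4 264.9]]
44 0.139 [[386.5 140.9]] [[354.7 105.8]] [[317.4 270. ]]
47 0.133 [[387.5 138.7]] [[353.3 103.4]] [[317.4 259.5]]
47 0.139 [[389.5 140.6]] [[355.5 105.6]] [[317.4 265.8]]
50 0.133 [[390.3 138.3]] [[354.  103.2]] [[317.4 254.4]]
50 0.139 [[392.3 140.3]] [[356.3 105.4]] [[317.4 261.8]]
53 0.133 [[392.9 137.8]] [[354.6 103. ]] [[317.4 249.4]]
53 0.139 [[395.1 139.8]] [[357.  105.2]] [[317.4 257.8]]
```

View pics/ov1.png

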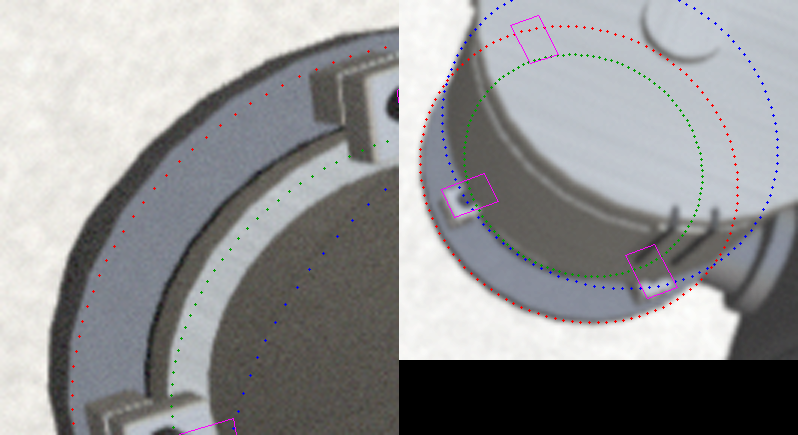

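The overlay in the wrist view (left) shows the model too far right and down against the flange, seam and canister edges. I'll fit the picked edge points.

```bash
python3 - <<'E'
from h import *
w=np.load('w1.npz');c=(w['K'],w['E'])
S={'fl':(.108,.075,[(70,345),(78,300),(100,240),(140,180),(185,135),(240,95),(310,62),(370,42)]),
'seam':(.080,.075,[(149,380),(150,340),(165,290),(200,225),(250,175),(310,140)]),
'foot':(.080,.087,[(169,370),(175,330),(190,285),(230,220),(275,180),(340,140)]),
'can':(.105,.150,[(210,370),(215,340),(235,290),(270,240),(320,200),(390,170)])}
def pts(k):
    r,z,u=S[k];return ray(c,np.array(u)/3+[505,85],z)[:,:2]
for k in S:
    r=S[k][0];s=least_squares(lambda v:np.hypot(*(pts(k)-v).T)-r,[.56,.21]);print(k,s.x.round(4),(s.fun*1e3).round(1))
f=lambda v:np.concatenate([np.hypot(*(pts(k)-v).T)-S[k][0] for k in('fl','seam','foot')])
s=least_squares(f,[.56,.21]);print(s.x,np.abs(s.fun).max())
# claw tops: w1 top-face corners (approx) z=.107 ; side top face
D=cam('side')
print(ray(c,np.array([(345,60),(120,430)])/3+[505,85],.107))
print(ray(D,np.array([((458-399),203),((655-399),288)])/3+[385,140],.107))
E
```

```text
fl [0.5592 0.2178] [-1.6 -0.5  1.   1.3  0.8  0.2 -1.  -0.7]
seam [0.5557 0.2199] [-0.5  0.1 -0.1  0.8  0.4 -0.9]
foot [0.5553 0.2191] [-0.5 -0.3  0.3  1.  -0.1 -0.7]
can [0.5665 0.2054] [-3.4 -0.6  2.4  3.6  1.6 -4. ]
[0.55716547 0.21889593] 0.002413342273862487
[[0.4590152  0.16040734 0.107     ]
 [0.57955687 0.1132456  0.107     ]]
[[0.59541071 0.1310278  0.107     ]
 [0.65575722 0.25129178 0.107     ]]
```

```bash
cat > plan.py <<'E'
from h import *
C=np.array([.559,.220]);YAW=-25.5;X=np.array([np.cos(np.radians(243)),np.sin(np.radians(243)),0]);OFF=.0963*X+np.array([0,0,.0946])
def nose(i,r,h): a=np.radians(YAW-123+13.2*i);return np.r_[C+r*np.array([np.cos(a),np.sin(a)]),.075+h]
def tcp(i,r,h,back=0): return nose(i,r,h)+OFF+back*(X+[0,0,1])*.7071
E
python3 -c "
from plan import *
print(to(tcp(0.1,.086,.008,.06)),to(tcp(0.1,.086,.008)),to(tcp(0.1,.086,.008))[0]-to(tcp(0.1,.086,.008,.06))[0])"
```

```text
(array([-0.0271,  0.0441,  0.0765,  0.    ]), np.float64(-117.2)) (array([-0.0697,  0.0441,  0.1188,  0.    ]), np.float64(-117.2)) [-0.0426  0.      0.0423  0.    ]
```

>>> {"op": "move_arm", "data": {
  "deltas": [-1,0,0.015,0.01,0,-1,0,0.03,0.02,0,-1,-0.005,0.044,0.035,0,-1,-0.012,0.044,0.05,0,-1,-0.02,0.044,0.065,0,-1,-0.027,0.044,0.076,0,-1,-0.04,0.044,0.089,0,-1,-0.052,0.044,0.101,0,-1,-0.062,0.044,0.111,0,-1,-0.062,0.044,0.111,0]
}}

```text
t: 9.95
tool_pos: [0.439, 0.0814, 0.1838]
tool_rot: [1.635, -2.675, -0.004]
contact_force: [-0.4, -0.3, -1.6]
opening: 0.0265
```

```bash
python3 -c "
from plan import *
a=get_image('side')[:,:,::-1];b=get_image('scene')[:,:,::-1];print(get_obs()['contact_force'],get_obs()['tool_pos'],proj(cam('side'),get_obs()['tool_pos']-OFF),to(tcp(.1,.086,.008)))
cv2.imwrite('pics/t4.png',cv2.convertScaleAbs(np.hstack([cv2.resize(a[100:250,340:490],(390,390),interpolation=2),cv2.resize(b[100:250,120:270],(390,390),interpolation=2)]),alpha=1.6,beta=15))"
```

```text
[ 0.40945857 -0.30210546 -1.96440965] [0.43968279 0.08066582 0.18553838] [[415.61517794 158.72804607]] (array([-0.0077,  0.0002,  0.0079,  0.    ]), np.float64(-117.2))
```

View pics/t4.png

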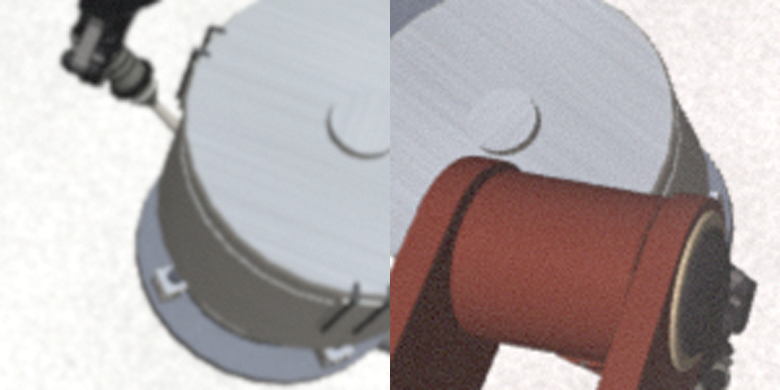

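Side crop: the probe clears the canister and its nose is hidden behind it, so I'll find the joint by gentle touch. The baseline force is about (0.4, -0.3, -2).

>>> {"op": "move_arm", "data": {
  "deltas": [-1,-0.003,0,0.002,0,-1,-0.006,0,0.004,0,-1,-0.006,0,0.006,0,-1,-0.006,0,0.006,0]
}}

```text
t: 10.45
tool_pos: [0.4423, 0.0859, 0.1793]
tool_rot: [1.635, -2.677, -0.001]
contact_force: [-0.9, -1.0, -1.5]
opening: 0.0263
```

>>> {"op": "move_arm", "data": {
  "deltas": [-1,0,0,0.001,0,-1,0,0,0.002,0,-1,0,0,0.002,0]
}}

```text
t: 10.75
tool_pos: [0.4421, 0.0859, 0.1771]
tool_rot: [1.635, -2.677, -0.001]
contact_force: [0.2, 0.0, -2.1]
opening: 0.026
```

>>> {"op": "move_arm", "data": {
  "deltas": [-1,0,0,0.001,0,-1,0,0,0.002,0,-1,0,0,0.002,0]
}}

```text
t: 11.05
tool_pos: [0.442, 0.0858, 0.1749]
tool_rot: [1.635, -2.677, -0.001]
contact_force: [-0.5, 0.6, -1.7]
opening: 0.0263
```

>>> {"op": "move_arm", "data": {
  "deltas": [-1,0,0,0.001,0,-1,0,0,0.002,0,-1,0,0,0.002,0]
}}

```text
t: 11.35
tool_pos: [0.4418, 0.0858, 0.1727]
tool_rot: [1.635, -2.676, -0.002]
contact_force: [-0.7, 0.6, -2.5]
opening: 0.0259
```

>>> {"op": "move_arm", "data": {
  "deltas": [-1,0,0,0.001,0,-1,0,0,0.0015,0,-1,0,0,0.0015,0]
}}

```text
t: 11.65
tool_pos: [0.442, 0.0858, 0.1713]
tool_rot: [1.635, -2.677, -0.001]
contact_force: [-1.2, -0.5, -2.1]
opening: 0.0261
```

>>> {"op": "move_arm", "data": {
  "deltas": [-1,0,0,0.001,0,-1,0,0,0.0015,0,-1,0,0,0.0015,0]
}}

```text
t: 11.95
tool_pos: [0.4421, 0.0856, 0.1704]
tool_rot: [1.635, -2.676, -0.001]
contact_force: [-1.9, -1.7, 2.3]
opening: 0.0262
```

Contact with the base flange came at TCP z≈0.1705 (+4 N). I'll lift 2 mm and feel inward for the foot edge.

>>> {"op": "move_arm", "data": {
  "deltas": [-1,0,0,-0.002,0,-1,0,0,-0.002,0,-1,0,0,-0.002,0]
}}

```text
t: 12.25
tool_pos: [0.442, 0.0857, 0.172]
tool_rot: [1.635, -2.676, -0.001]
contact_force: [0.1, -0.8, -1.8]
opening: 0.0261
```

>>> {"op": "move_arm", "data": {
  "deltas": [-1,-0.001,-0.0005,0,0,-1,-0.0017,-0.001,0,0,-1,-0.0017,-0.001,0,0]
}}

```text
t: 12.55
tool_pos: [0.4436, 0.0869, 0.1718]
tool_rot: [1.635, -2.676, -0.002]
contact_force: [-0.6, -0.1, -2.1]
opening: 0.0257
```

>>> {"op": "move_arm", "data": {
  "deltas": [-1,-0.001,-0.0005,0,0,-1,-0.0017,-0.001,0,0,-1,-0.0017,-0.001,0,0]
}}

```text
t: 12.85
tool_pos: [0.4448, 0.0877, 0.1719]
tool_rot: [1.634, -2.674, -0.002]
contact_force: [-4.4, -3.5, 1.3]
opening: 0.026
```

Foot-edge contact came where the model predicted to within about 2 mm. I'll back off 2 mm and compute the arc segments.

>>> {"op": "move_arm", "data": {
  "deltas": [-1,0.0017,0.001,0,0,-1,0.0017,0.001,0,0,-1,0.0017,0.001,0,0]
}}

```text
t: 13.15
tool_pos: [0.4434, 0.0867, 0.1719]
tool_rot: [1.635, -2.675, -0.002]
contact_force: [0.2, 0.7, -1.9]
opening: 0.0265
```

```bash
python3 -c "
from plan import *
o=get_obs();print(o['tool_pos'],o['contact_force']);n=o['tool_pos']-OFF-np.r_[C,0];print(np.hypot(n[0],n[1]),np.degrees(np.arctan2(n[1],n[0])))
M=R.from_rotvec(o['tool_rot']).as_matrix();a0=np.arctan2(n[1],n[0]);r=.0865
for k in range(6):
  i=0 if k==0 else k
  a=[a0,*(np.radians(YAW-123+13.2*np.arange(1,6)))][k]
  if k:
    for f in(.25,.5,.75,1):
      b=ap+(a-ap)*f;d=np.r_[r*np.array([np.cos(b)-np.cos(ap),np.sin(b)-np.sin(ap)]),0];print(k,f,(M.T@d).round(4))
  ap=a
"
```

```text
[0.44341114 0.08672809 0.17188265] [ 0.1871265   0.69441831 -1.90597444]
0.08613039345713354 -146.55627467012644
1 0.25 [ 0.002  -0.0038 -0.    ]
1 0.5 [ 0.0038 -0.0076 -0.    ]
1 0.75 [ 0.0054 -0.0115 -0.    ]
1 1 [ 0.0068 -0.0155 -0.    ]
2 0.25 [ 0.0014 -0.0048 -0.    ]
2 0.5 [ 0.0026 -0.0096 -0.    ]
2 0.75 [ 0.0034 -0.0145 -0.    ]
2 1 [ 0.004  -0.0195 -0.0001]
3 0.25 [ 0.0003 -0.005  -0.    ]
3 0.5 [ 0.0003 -0.01   -0.    ]
3 0.75 [ 0.     -0.0149 -0.0001]
3 1 [-0.0006 -0.0199 -0.0001]
4 0.25 [-0.0009 -0.0049 -0.    ]
4 0.5 [-0.002  -0.0098 -0.0001]
4 0.75 [-0.0034 -0.0145 -0.0001]
4 1 [-0.0051 -0.0192 -0.0001]
5 0.25 [-0.002  -0.0046 -0.    ]
5 0.5 [-0.0042 -0.009  -0.0001]
5 0.75 [-0.0066 -0.0134 -0.0001]
5 1 [-0.0093 -0.0175 -0.0001]
```

To settle the tangential position, I'll feel gently back toward claw_start.

>>> {"op": "move_arm", "data": {
  "deltas": [-1,-0.0005,0.0009,0,0,-1,-0.001,0.0017,0,0,-1,-0.001,0.0017,0,0]
}}

```text
t: 13.45
tool_pos: [0.4423, 0.0886, 0.1719]
tool_rot: [1.635, -2.675, -0.002]
contact_force: [0.2, 0.3, -1.1]
opening: 0.0259
```

>>> {"op": "move_arm", "data": {
  "deltas": [-1,-0.0005,0.0009,0,0,-1,-0.001,0.0017,0,0,-1,-0.001,0.0017,0,0]
}}

```text
t: 13.75
tool_pos: [0.4412, 0.0904, 0.1718]
tool_rot: [1.635, -2.675, -0.002]
contact_force: [0.3, -0.5, -1.7]
opening: 0.0259
```

>>> {"op": "move_arm", "data": {
  "deltas": [-1,-0.0005,0.0009,0,0,-1,-0.001,0.0017,0,0,-1,-0.001,0.0017,0,0]
}}

```text
t: 14.05
tool_pos: [0.4401, 0.0922, 0.1718]
tool_rot: [1.636, -2.675, -0.002]
contact_force: [-0.8, -0.2, -2.6]
opening: 0.0262
```

>>> {"op": "move_arm", "data": {
  "deltas": [-1,-0.0004,0.0009,0,0,-1,-0.0008,0.0018,0,0,-1,-0.0008,0.0018,0,0]
}}

```text
t: 14.35
tool_pos: [0.439, 0.0936, 0.172]
tool_rot: [1.636, -2.676, -0.001]
contact_force: [0.9, -1.2, -1.7]
opening: 0.0263
```

>>> {"op": "move_arm", "data": {
  "deltas": [-1,-0.0004,0.0009,0,0,-1,-0.0008,0.0018,0,0,-1,-0.0008,0.0018,0,0]
}}

```text
t: 14.65
tool_pos: [0.4383, 0.0947, 0.1724]
tool_rot: [1.635, -2.677, 0.002]
contact_force: [2.8, -4.1, -0.7]
opening: 0.0262
```

Claw contact puts seam_0 at -150.0° about the axis, so yaw≈-27°. I'll replan from there.

```bash
sed -i 's/YAW=-25.5/YAW=-27.0/' plan.py; cat > seg.py <<'E'
from plan import *
import sys
r=float(sys.argv[1]);o=get_obs();M=R.from_rotvec(o['tool_rot']).as_matrix();print(o['t'],o['contact_force'].round(1))
for i in map(float,sys.argv[2:]):
    d=nose(i,r,0)+OFF-o['tool_pos'];d[2]=.1718-o['tool_pos'][2];print(i,(M.T@d).round(4))
E
python3 seg.py .0862 0 .25 .5 .75 1 1.25 1.5 1.75 2
```

```text
14.65 [ 2.8 -4.1 -0.7]
0.0 [ 0.0021 -0.0037  0.0006]
0.25 [ 0.0047 -0.0079  0.0006]
0.5 [ 0.007  -0.0123  0.0006]
0.75 [ 0.0091 -0.0168  0.0006]
1.0 [ 0.0109 -0.0214  0.0006]
1.25 [ 0.0124 -0.0262  0.0006]
1.5 [ 0.0137 -0.031   0.0006]
1.75 [ 0.0147 -0.0358  0.0006]
2.0 [ 0.0154 -0.0408  0.0006]
```

>>> {"op": "move_arm", "data": {
  "deltas": [-1,0.002,-0.0037,0.0004,0,-1,0.002,-0.0037,0.0004,0,-1,0.002,-0.0037,0.0004,0,-1,0.002,-0.0037,0.0004,0,-1,0.0034,-0.0058,0.0004,0,-1,0.0047,-0.0079,0.0004,0,-1,0.0059,-0.0101,0.0004,0,-1,0.007,-0.0123,0.0004,0,-1,0.0081,-0.0145,0.0004,0,-1,0.0091,-0.0168,0.0004,0]
}}

```text
t: 15.65
tool_pos: [0.4492, 0.0787, 0.172]
tool_rot: [1.635, -2.677, 0.002]
contact_force: [-1.0, -0.1, -1.0]
opening: 0.0265
```

```bash
python3 seg.py .0862 1 1.25 1.5 1.75 2
```

```text
15.65 [-1.  -0.1 -1. ]
1.0 [ 0.0017 -0.0044  0.0002]
1.25 [ 0.0032 -0.0092  0.0002]
1.5 [ 0.0044 -0.014   0.0002]
1.75 [ 0.0054 -0.0188  0.0002]
2.0 [ 0.0061 -0.0238  0.0002]
```

>>> {"op": "move_arm", "data": {
  "deltas": [-1,0.001,-0.0022,0.0002,0,-1,0.0017,-0.0044,0.0002,0,-1,0.0017,-0.0044,0.0002,0,-1,0.0025,-0.0068,0.0002,0,-1,0.0032,-0.0092,0.0002,0,-1,0.0038,-0.0116,0.0002,0,-1,0.0044,-0.014,0.0002,0,-1,0.0049,-0.0164,0.0002,0,-1,0.0054,-0.0188,0.0002,0,-1,0.0061,-0.0238,0.0002,0]
}}

```text
t: 16.65
tool_pos: [0.4677, 0.0623, 0.1718]
tool_rot: [1.635, -2.676, 0.002]
contact_force: [-0.3, -0.4, -1.7]
opening: 0.0261
```

>>> {"op": "move_arm", "data": {
  "deltas": [-1,-0.001,0,0,0,-1,-0.002,0.0005,0,0,-1,-0.002,0.0005,0,0]
}}

```text
t: 16.95
tool_pos: [0.4686, 0.0639, 0.1721]
tool_rot: [1.635, -2.676, 0.005]
contact_force: [1.0, -3.0, -1.7]
opening: 0.0264
```

```bash
python3 seg.py .0862 2 2.25 2.5 2.75 3
```

```text
16.95 [ 1.  -3.  -1.7]
2.0 [0.0018 0.0002 0.0003]
2.25 [ 0.0022 -0.0047  0.0003]
2.5 [ 0.0023 -0.0097  0.0003]
2.75 [ 0.0021 -0.0147  0.0003]
3.0 [ 0.0017 -0.0196  0.0003]
```

The gap at seam_2 is within 2 mm, so I'll continue on the same arc.

>>> {"op": "move_arm", "data": {
  "deltas": [-1,0.0018,0,0.0003,0,-1,0.002,-0.0024,0.0003,0,-1,0.0022,-0.0047,0.0003,0,-1,0.0023,-0.0072,0.0003,0,-1,0.0023,-0.0097,0.0003,0,-1,0.0022,-0.0122,0.0003,0,-1,0.0021,-0.0147,0.0003,0,-1,0.0019,-0.0172,0.0003,0,-1,0.0017,-0.0196,0.0003,0,-1,0.0017,-0.0196,0.0003,0]
}}

```text
t: 17.95
tool_pos: [0.4856, 0.0532, 0.1719]
tool_rot: [1.635, -2.677, 0.006]
contact_force: [0.5, -1.1, -0.8]
opening: 0.0261
```

```bash
python3 seg.py .0862 3 3.25 3.5 3.75 4
```

```text
17.95 [ 0.5 -1.1 -0.8]
3.0 [-0.      0.0005  0.0001]
3.25 [-0.0007 -0.0045  0.0001]
3.5 [-0.0018 -0.0093  0.0001]
3.75 [-0.003  -0.0141  0.0001]
4.0 [-0.0046 -0.0188  0.0001]
```

>>> {"op": "move_arm", "data": {
  "deltas": [-1,-0.0003,-0.002,0,0,-1,-0.0007,-0.0045,0,0,-1,-0.0012,-0.0069,0,0,-1,-0.0018,-0.0093,0,0,-1,-0.0024,-0.0117,0,0,-1,-0.003,-0.0141,0,0,-1,-0.0038,-0.0165,0,0,-1,-0.0046,-0.0188,0,0,-1,-0.0046,-0.0188,0,0]
}}

```text
t: 18.85
tool_pos: [0.5049, 0.0486, 0.172]
tool_rot: [1.635, -2.678, 0.006]
contact_force: [0.6, -0.4, -2.5]
opening: 0.0262
```

```bash
python3 seg.py .0862 4 4.25 4.5 4.75 5
```

```text
18.85 [ 0.6 -0.4 -2.5]
4.0 [0.0001 0.0004 0.0002]
4.25 [-0.0017 -0.0042  0.0001]
4.5 [-0.0038 -0.0087  0.0001]
4.75 [-0.0062 -0.0131  0.0001]
5.0 [-0.0088 -0.0173  0.0001]
```

>>> {"op": "move_arm", "data": {
  "deltas": [-1,-0.001,0.0004,0,0,-1,-0.0019,0.0007,0,0,-1,-0.0019,0.0007,0,0]
}}

```text
t: 19.15
tool_pos: [0.5052, 0.0506, 0.172]
tool_rot: [1.635, -2.677, 0.007]
contact_force: [-0.2, -0.4, -1.2]
opening: 0.0263
```

```bash
python3 seg.py .0858 4 4.25 4.5 4.75 5
```

```text
19.15 [-0.2 -0.4 -1.2]
4.0 [ 0.0016 -0.0001  0.0002]
4.25 [-0.0002 -0.0047  0.0002]
4.5 [-0.0023 -0.0092  0.0002]
4.75 [-0.0046 -0.0136  0.0002]
5.0 [-0.0072 -0.0178  0.0002]
```

>>> {"op": "move_arm", "data": {
  "deltas": [-1,-0.0008,-0.0022,0,0,-1,-0.0017,-0.0045,0,0,-1,-0.0027,-0.0066,0,0,-1,-0.0037,-0.0087,0,0,-1,-0.0048,-0.0109,0,0,-1,-0.0059,-0.013,0,0,-1,-0.0072,-0.015,0,0,-1,-0.0085,-0.017,0,0,-1,-0.0085,-0.017,0,0,-1,-0.0085,-0.017,0,0]
}}

```text
t: 20.15
tool_pos: [0.5243, 0.0505, 0.172]
tool_rot: [1.635, -2.678, 0.007]
contact_force: [0.2, -0.3, -0.7]
opening: 0.0261
```

>>> {"op": "move_arm", "data": {
  "deltas": [-1,-0.0008,0.0005,0,0,-1,-0.0015,0.0012,0,0,-1,-0.0015,0.0012,0,0]
}}

```text
t: 20.45
tool_pos: [0.5241, 0.0519, 0.1724]
tool_rot: [1.635, -2.678, 0.009]
contact_force: [0.8, -2.8, -0.3]
opening: 0.0264
```

```bash
python3 seg.py .0842 5 5.15
```

```text
20.45 [ 0.8 -2.8 -0.3]
5.0 [ 0.0013 -0.0006  0.0006]
5.15 [-0.0003 -0.003   0.0006]
```

>>> {"op": "move_arm", "data": {
  "deltas": [-1,0.0009,-0.0006,0,0,-1,0.0004,-0.0018,0,0,-1,0,-0.0026,0,0,-1,0,-0.0026,0,0,-1,0,-0.0026,0,0]
}}

```text
t: 20.95
tool_pos: [0.5264, 0.0509, 0.1723]
tool_rot: [1.635, -2.678, 0.009]
contact_force: [0.3, 0.5, -0.8]
opening: 0.0261
```

>>> {"op": "move_arm", "data": {
  "deltas": [-1,-0.0006,-0.0009,0,0,-1,-0.0011,-0.0017,0,0,-1,-0.0011,-0.0017,0,0]
}}

```text
t: 21.25
tool_pos: [0.5285, 0.0511, 0.1722]
tool_rot: [1.635, -2.678, 0.008]
contact_force: [-0.9, -0.6, -1.7]
opening: 0.0261
```

>>> {"op": "move_arm", "data": {
  "deltas": [-1,-0.0006,-0.0009,0,0,-1,-0.0011,-0.0017,0,0,-1,-0.0011,-0.0017,0,0]
}}

```text
t: 21.55
tool_pos: [0.53, 0.0514, 0.172]
tool_rot: [1.635, -2.676, 0.007]
contact_force: [-2.8, -0.0, -1.3]
opening: 0.0262
```

>>> {"op": "move_arm", "data": {
  "deltas": [-1,-0.0006,-0.0009,0,0,-1,-0.0011,-0.0017,0,0,-1,-0.0011,-0.0017,0,0]
}}

```text
t: 21.85
tool_pos: [0.5312, 0.0516, 0.1718]
tool_rot: [1.634, -2.673, 0.005]
contact_force: [-5.3, -2.2, 1.1]
opening: 0.0262
```

Claw_end contact puts seam_5 at TCP x≈0.5265, where I held for 0.3 s. Now I'll retreat along the probe axis and up.

>>> {"op": "move_arm", "data": {
  "deltas": [-1,0.004,0.003,0,0,-1,0.01,0.003,-0.006,0,-1,0.03,0.003,-0.026,0,-1,0.05,0.003,-0.046,0,-1,0.07,0.003,-0.07,0,-1,0.09,0.003,-0.1,0,-1,0.11,0.003,-0.13,0,-1,0.11,0.003,-0.14,0,-1,0.11,0.003,-0.14,0,-1,0.11,0.003,-0.14,0]
}}

```text
t: 22.85
tool_pos: [0.4791, -0.0436, 0.3117]
tool_rot: [1.634, -2.673, 0.004]
contact_force: [0.7, 0.4, -1.9]
opening: 0.026
```

```bash
python3 -c "
from h import *
print(get_obs()['q'].round(2),to((.5525+.004-.0963,-.1148,.32),180))"
```

```text
[-0.24 -0.33  1.85 -0.01  1.62 -2.91] (array([ 7.20e-02, -1.56e-02, -7.70e-03,  6.29e+01]), np.float64(-117.1))
```

>>> {"op": "move_arm", "data": {
  "deltas": [-1,0.008,-0.002,0,7,-1,0.016,-0.004,0,14,-1,0.024,-0.006,0,21,-1,0.032,-0.008,0,28,-1,0.04,-0.01,0,35,-1,0.048,-0.012,0,42,-1,0.056,-0.014,0,49,-1,0.064,-0.015,-0.005,56,-1,0.072,-0.0156,-0.007,63,-1,0.072,-0.0156,-0.007,63]
}}

```text
t: 23.85
tool_pos: [0.4599, -0.1146, 0.3172]
tool_rot: [-0.003, -3.133, 0.008]
contact_force: [-0.0, 0.2, -2.0]
opening: 0.0259
```

>>> {"op": "move_arm", "data": {
  "deltas": [-1,0,0,0.02,0,-1,0,0,0.04,0,-1,0,0,0.06,0,-1,0,0,0.07,0,-1,0,0,0.07,0,-1,0,0,0.07,0]
}}

```text
t: 24.45
tool_pos: [0.4594, -0.1147, 0.2473]
tool_rot: [-0.001, -3.133, 0.008]
contact_force: [0.1, -0.6, -1.5]
opening: 0.0261
```

```bash
python3 -c "
from h import *
o=get_obs();print(o['q'].round(2),o['tool_pos'],to((.5525+.004-.0963,-.1148,.24),180));N=o['tool_pos']+[.0963,0,-.0946];D=cam('side');print(N,(proj(D,[N,[.5525,-.1148,.115]])-[230,120])*5)
a=get_image('side')[120:230,230:340,::-1]
cv2.imwrite('pics/t5.png',cv2.convertScaleAbs(cv2.resize(a,None,fx=5,fy=5,interpolation=2),alpha=1.8,beta=15))"
```

```text
[-0.4  -0.32  1.95 -0.01  1.51 -1.97] [ 0.45944183 -0.11466738  0.24732463] (array([-0.0008, -0.0001,  0.0073, -0.    ]), np.float64(180.0))
[ 0.55574183 -0.11466738  0.15272463] [[234.33003551 316.35558081]
 [244.45374992 344.44780797]]
```

View pics/t5.png

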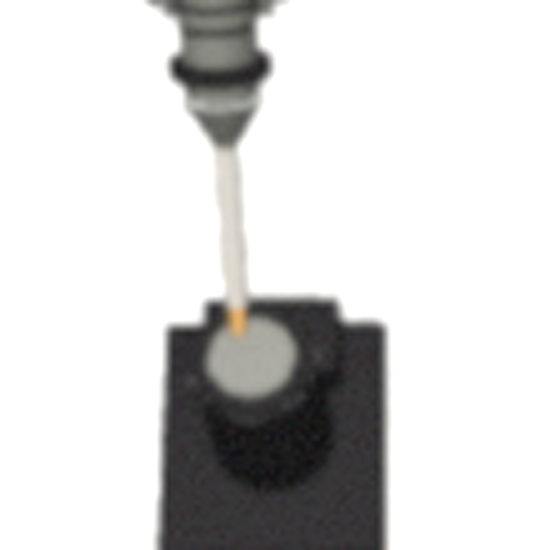

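The crop shows the nose at (238,330) and the mouth at (252,357). Their relative offset matches the prediction within about 1 mm, so I'll insert the nose 13 mm.

>>> {"op": "move_arm", "data": {
  "deltas": [-1,0,0.001,0.015,0,-1,0,0.001,0.03,0,-1,0,0.001,0.036,0,-1,0,0.001,0.042,0,-1,0,0.001,0.047,0,-1,0,0.001,0.051,0,-1,0,0.001,0.051,0]
}}

```text
t: 25.2
tool_pos: [0.4591, -0.1141, 0.1965]
tool_rot: [-0.001, -3.133, 0.008]
contact_force: [0.4, -0.7, -2.1]
opening: 0.0265
```

>>> {"op": "move_arm", "data": {
  "deltas": [-1,-0.006,0,0,0,-1,-0.0124,0,0,0,-1,-0.0167,0,-0.004,0,-1,-0.0211,0,-0.008,0,-1,-0.0258,0,-0.0115,0,-1,-0.0305,0,-0.015,0,-1,-0.0355,0,-0.018,0,-1,-0.0404,0,-0.02,0,-1,-0.0456,0,-0.0225,0,-1,-0.0508,0,-0.0245,0],
  "force": 20
}}

```text
t: 26.2
tool_pos: [0.5108, -0.114, 0.2211]
tool_rot: [-0.001, -3.134, 0.008]
contact_force: [-2.3, 0.4, -3.2]
opening: 0.0262
```

>>> {"op": "move_arm", "data": {
  "deltas": [-1,-0.005,0,-0.002,0,-1,-0.0109,0,-0.004,0,-1,-0.0165,0,-0.0055,0,-1,-0.0222,0,-0.007,0,-1,-0.028,0,-0.008,0,-1,-0.0337,0,-0.009,0,-1,-0.0395,0,-0.0095,0,-1,-0.0453,0,-0.01,0,-1,-0.0453,0,-0.01,0]
}}

```text
t: 27.1
tool_pos: [0.5572, -0.114, 0.2309]
tool_rot: [-0.001, -3.135, 0.008]
contact_force: [-2.0, -0.2, -1.8]
opening: 0.0261
```

>>> {"op": "move_arm", "data": {
  "deltas": [-1,-0.004,0,0,0,-1,-0.008,0,0,0,-1,-0.0095,0,0,0,-1,-0.0095,0,0,0]
}}

```text
t: 27.5
tool_pos: [0.5672, -0.1142, 0.2311]
tool_rot: [-0.001, -3.136, 0.009]
contact_force: [-3.2, -0.1, 0.1]
opening: 0.0261
```

```bash
python3 -c "
from h import *
o=get_obs();print(o['tool_pos'],o['contact_force'],o['wrist_torque'])
c=cam('wrist');im=get_image('wrist')[:,:,::-1]
for s in(-10,0,10):
  u=np.array([np.sin(np.radians(s)),0,-np.cos(np.radians(s))]);print(s,proj(c,o['tool_pos']-.031*u))
a=get_image('side')[80:230,210:360,::-1]
cv2.imwrite('pics/t6.png',cv2.convertScaleAbs(np.hstack([cv2.resize(a,(390,390),interpolation=2),cv2.resize(im[150:400,195:445],(390,390),interpolation=2)]),alpha=1.8,beta=15))"
```

```text
[ 0.56717903 -0.11416582  0.23108504] [-3.22904922 -0.1476037   0.14069564] [-0.08729588  0.89327502  0.00644254]
-10 [[322.77916955 352.36088934]]
0 [[322.85458339 338.96956569]]
10 [[322.90473407 323.1380915 ]]
```

View pics/t6.png

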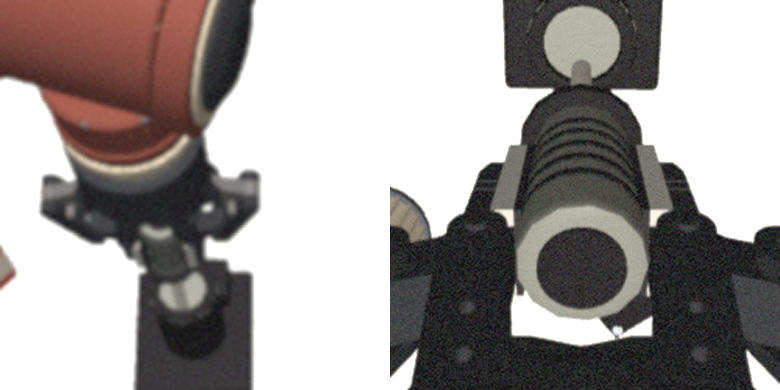

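```bash
python3 -c "
from h import *
c=cam('wrist');o=get_obs();print(ray(c,(318,177.6),.115))
for s in(0,5,10,15):
 for l in(.026,.036):
  u=np.array([np.sin(np.radians(s)),0,-np.cos(np.radians(s))]);print(s,l,proj(c,o['tool_pos']-l*u)[0].round(1),proj(c,o['tool_pos']+(.166-l-.107)*u+[-.019*np.cos(np.radians(s)),0,-.019*np.sin(np.radians(s))])[0].round(1),)
"
```

```text
[[ 0.55143734 -0.11629951  0.115     ]]
0 0.026 [322.7 328.6] [321.8 212.6]
0 0.036 [323.  350.3] [321.9 220.1]
5 0.026 [322.7 322.4] [321.7 217.4]
5 0.036 [323.  341.1] [321.9 223.3]
10 0.026 [322.8 315.8] [321.7 222.5]
10 0.036 [323.1 331.2] [321.8 226.7]
15 0.026 [322.8 308.9] [321.7 227.9]
15 0.036 [323.1 320.8] [321.8 230.5]
```

Tilt reads about 0° (handle top row 322, collar edge row 206), and the mouth is at about (0.552,-0.1155). I'll centre over it and lower.

>>> {"op": "move_arm", "data": {
  "deltas": [-1,0.007,0,0,0,-1,0.0145,-0.0005,0,0,-1,0.0145,-0.0005,0.015,0,-1,0.0145,-0.0005,0.03,0,-1,0.0145,-0.0005,0.045,0,-1,0.0145,-0.0005,0.055,0,-1,0.0145,-0.0005,0.06,0,-1,0.0145,-0.0005,0.063,0,-1,0.0145,-0.0005,0.063,0]
}}

```text
t: 28.5
tool_pos: [0.5523, -0.115, 0.1679]
tool_rot: [-0.001, -3.136, 0.009]
contact_force: [-1.6, 0.4, -1.4]
opening: 0.0261
```

>>> {"op": "move_arm", "data": {
  "deltas": [-1,0,0,0.002,0,-1,0,0,0.004,0,-1,0,0,0.005,0,-1,0,0,0.005,0]
}}

```text
t: 28.9
tool_pos: [0.5522, -0.1151, 0.1629]
tool_rot: [-0.001, -3.136, 0.009]
contact_force: [-1.0, 0.1, -1.8]
opening: 0.0264
```

>>> {"op": "move_arm", "data": {
  "deltas": [-1,0,0,0.002,0,-1,0,0,0.004,0,-1,0,0,0.005,0,-1,0,0,0.005,0]
}}

```text
t: 29.3
tool_pos: [0.5527, -0.1151, 0.1581]
tool_rot: [-0.001, -3.138, 0.009]
contact_force: [2.2, 0.6, -2.2]
opening: 0.0261
```

>>> {"op": "move_arm", "data": {
  "deltas": [-1,-0.001,0,0.001,0,-1,-0.001,0,0.003,0,-1,-0.001,0,0.003,0]
}}

```text
t: 29.6
tool_pos: [0.5532, -0.115, 0.1543]
tool_rot: [-0.001, -3.136, 0.008]
contact_force: [0.4, -0.3, -2.4]
opening: 0.0263
```

>>> {"op": "move_arm", "data": {
  "deltas": [-1,0,0,0.002,0,-1,0,0,0.003,0,-1,0,0,0.003,0]
}}

```text
t: 29.9
tool_pos: [0.5534, -0.1151, 0.1518]
tool_rot: [-0.001, -3.136, 0.009]
contact_force: [-0.6, 1.8, 1.9]
opening: 0.0265
```

Seated: Fz rose by 4 N at z≈0.152, the same height as at the first grip. I'll open and rise.

>>> {"op": "move_arm", "data": {
  "deltas": [-0.4,0,0,0,0,-0.2,0,0,0,0,0,0,0,0,0,0.3,0,0,0,0,0.6,0,0,0,0,1,0,0,0,0,1,0,0,0,0,1,0,0,0,0,1,0,0,0,0,1,0,0,0,0]
}}

```text
t: 30.9
tool_pos: [0.5534, -0.115, 0.1518]
tool_rot: [-0.001, -3.136, 0.009]
contact_force: [-0.2, 0.7, -0.8]
opening: 0.0856
```

>>> {"op": "move_arm", "data": {
  "deltas": [1,0,0,-0.02,0,1,0,0,-0.05,0,1,0,0,-0.09,0,1,0.015,0,-0.13,0,1,0.034,0,-0.165,0,1,0.034,0,-0.165,0,1,0.034,0,-0.165,0]
}}

```text
t: 31.6
tool_pos: [0.5205, -0.1143, 0.3183]
tool_rot: [-0.001, -3.139, 0.01]
contact_force: [-0.3, 0.5, -0.2]
opening: 0.0852
```

```bash
python3 -c "
from h import *
o=get_obs();c=cam('wrist');im=get_image('wrist')[:,:,::-1];a=get_image('side')[130:250,225:345,::-1]
print(o['t'],o['tool_pos'],o['opening'],proj(c,[[.5525,-.1148,.181],[.5525,-.1148,.122]]))
cv2.imwrite('pics/t7.png',cv2.convertScaleAbs(np.hstack([cv2.resize(a,(390,390),interpolation=2),cv2.resize(im[120:280,240:400],(390,390),interpolation=2)]),alpha=1.8,beta=15))"
```

```text
31.6 [ 0.52048211 -0.11431375  0.31829885] 0.08519942467540262 [[320.32373763 229.37203936]
 [320.23771158 205.79303838]]
```

View pics/t7.png

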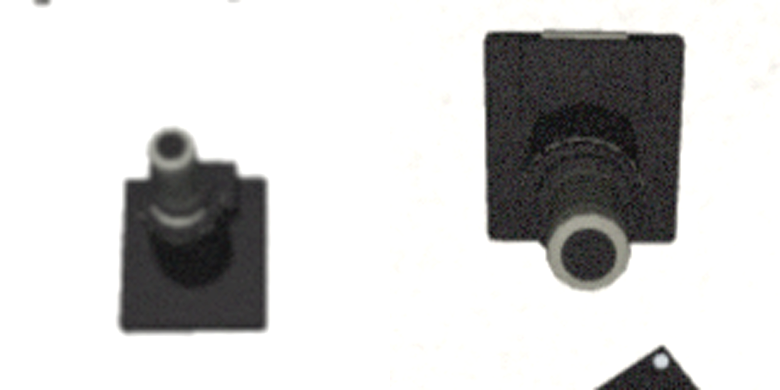

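Side crop: the probe is upright in the stand with its top at (172,148), and a light crescent of mouth shows beside the collar. The wrist view shows the top at (588,250), some 4 mm toward -x of where it was. I've reached the picture limit, so I'll compare numerically with the first pictures.

```bash
python3 - <<'E'
from h import *
a0=cv2.imread('pics/side0.png');c=cam('wrist');w=cv2.cvtColor(get_image('wrist'),4);a=get_image('side')[:,:,::-1]
cv2.imwrite('pics/sideF.png',a);cv2.imwrite('pics/wF.png',w)
t=a0[168:190,266:288];r=cv2.matchTemplate(np.ascontiguousarray(a),t,5);_,v,_,p=cv2.minMaxLoc(r);print('side top shift',p[0]-266,p[1]-168,round(v,3))
W=np.load('w1.npz');c1=(W['K'],W['E'])
w0=cv2.imread('pics/w1.png');w0f=w0;we=cv2.convertScaleAbs(w,alpha=1.6,beta=15)
def ctr(im):
    g=cv2.GaussianBlur(cv2.cvtColor(im,6),(3,3),0);h=cv2.HoughCircles(g,3,1,20,param1=120,param2=12,minRadius=13,maxRadius=22);return None if h is None else h[0][:4].round(1)
print('w0',ctr(w0[180:280,270:370]),'wF',ctr(we[180:280,270:370]))
D=cam('side')
def tri(cw,uw,us):
    f=lambda P:np.r_[(proj(cw,P)-uw)[0],(proj(D,P)-us)[0]];s=least_squares(f,[.555,-.114,.18]);return s.x.round(4),s.fun.round(1)
print(tri(c1,(320,232),(276.5,178.5)),tri(c,(321.2,222.6),(277.9,175.5)))
# column profiles through probe axis in side view
g0=a0.mean(2);g=a.mean(2)
print(g0[168:225,274:282].mean(1).round().astype(int).tolist());print(g[168:225,275:283].mean(1).round().astype(int).tolist())
E
```

```text
side top shift 1 -2 0.958
w0 [[49.5 49.5 16.6]] wF [[49.5 44.5 18. ]]
(array([ 0.5549, -0.1141,  0.1738]), array([ 0.3, -0. , -0.6,  0.1])) (array([ 0.548 , -0.1131,  0.171 ]), array([ 0.5, -0.1, -1.2,  0.2]))
[143, 141, 134, 117, 89, 62, 41, 30, 27, 27, 29, 33, 42, 57, 68, 64, 50, 33, 26, 24, 20, 20, 21, 21, 20, 23, 25, 24, 21, 16, 16, 17, 19, 18, 17, 18, 14, 8, 5, 6, 6, 5, 4, 6, 6, 7, 7, 10, 14, 16, 19, 20, 21, 19, 21, 21, 19]
[139, 115, 83, 54, 36, 29, 27, 26, 30, 36, 51, 68, 75, 64, 44, 32, 27, 24, 24, 23, 23, 23, 24, 26, 27, 28, 24, 24, 38, 59, 64, 46, 27, 20, 20, 19, 16, 9, 6, 6, 6, 6, 6, 6, 6, 6, 8, 10, 12, 16, 19, 22, 22, 22, 22, 22, 22]
```

The top's height is unchanged (so it is seated), but it sits 5 mm or so to -x, at the edge of its play. I'll regrip, shift it +4 mm, press lightly and release.

>>> {"op": "move_arm", "data": {
  "deltas": [1,-0.033,0,0.01,0,1,-0.033,0,0.05,0,1,-0.033,0,0.09,0,1,-0.033,0,0.13,0,1,-0.033,0,0.16,0,1,-0.033,0,0.164,0,1,-0.033,0,0.164,0,-1,-0.033,0,0.164,0,-1,-0.033,0,0.164,0,-1,-0.033,0,0.164,0],
  "force": 20
}}

```text
t: 32.8
tool_pos: [0.5524, -0.115, 0.1525]
tool_rot: [-0.001, -3.136, 0.008]
contact_force: [0.3, -1.1, 1.0]
opening: 0.0438
```

>>> {"op": "move_arm", "data": {
  "deltas": [-1,0,0,0,0,-1,0,0,0,0,-1,0,0,0,0,-1,0,0,0,0,-1,0,0,0,0,-1,-0.001,0,-0.001,0,-1,-0.0025,0,-0.001,0,-1,-0.004,0,-0.001,0,-1,-0.004,0,-0.001,0]
}}

```text
t: 33.7
tool_pos: [0.5563, -0.1151, 0.1535]
tool_rot: [-0.001, -3.135, 0.008]
contact_force: [-2.4, -1.1, 5.2]
opening: 0.0272
```

>>> {"op": "move_arm", "data": {
  "deltas": [-1,0,0,0.001,0,-1,0,0,0.002,0,-1,0,0,0.0025,0,-1,0,0,0.0025,0]
}}

```text
t: 34.1
tool_pos: [0.5575, -0.1153, 0.1532]
tool_rot: [-0.001, -3.138, 0.009]
contact_force: [-2.1, 0.5, 10.6]
opening: 0.0277
```

>>> {"op": "move_arm", "data": {
  "deltas": [-0.4,0.001,0,-0.0005,0,-0.2,0.001,0,-0.0005,0,0,0.001,0,-0.0005,0,0.5,0.001,0,-0.0005,0,1,0.001,0,-0.0005,0,1,0.001,0,-0.0005,0,1,0.001,0,-0.0005,0,1,0.001,0,-0.0005,0,1,0.001,0,-0.0005,0]
}}

```text
t: 35.0
tool_pos: [0.5565, -0.1152, 0.1537]
tool_rot: [-0.001, -3.138, 0.009]
contact_force: [0.0, -0.4, 0.1]
opening: 0.0855
```

>>> {"op": "move_arm", "data": {
  "deltas": [1,0,0,-0.02,0,1,0,0,-0.05,0,1,0,0,-0.09,0,1,0.015,0,-0.13,0,1,0.037,0,-0.165,0,1,0.037,0,-0.165,0,1,0.037,0,-0.165,0,1,0.037,0,-0.165,0]
}}

```text
t: 35.8
tool_pos: [0.5197, -0.1141, 0.3172]
tool_rot: [-0.001, -3.136, 0.008]
contact_force: [0.1, 0.7, 0.1]
opening: 0.0855
```

```bash
python3 - <<'E'
from h import *
o=get_obs();print(o['t'],o['tool_pos'],o['contact_force'])
a0=cv2.imread('pics/side0.png');c=cam('wrist');w=cv2.cvtColor(get_image('wrist'),4);a=np.ascontiguousarray(get_image('side')[:,:,::-1])
cv2.imwrite('pics/sideG.png',a);cv2.imwrite('pics/wG.png',w);up=lambda i:cv2.resize(i,None,fx=4,fy=4,interpolation=2)
t=up(a0)[668:760,1064:1152];r=cv2.matchTemplate(up(a[150:200,250:310]),t,5);_,v,_,p=cv2.minMaxLoc(r);print('side top shift',p[0]/4+250-266,p[1]/4+150-167,round(v,3))
t=up(a0)[744:880,1060:1160];r=cv2.matchTemplate(up(a[170:235,250:310]),t,5);_,v,_,p=cv2.minMaxLoc(r);print('side body shift',p[0]/4+250-265,p[1]/4+170-186,round(v,3))
we=cv2.convertScaleAbs(w,alpha=1.6,beta=15);g=cv2.GaussianBlur(cv2.cvtColor(we[180:280,270:370],6),(3,3),0)
print(cv2.HoughCircles(g,3,1,20,param1=120,param2=12,minRadius=13,maxRadius=22),proj(c,[.5525,-.1148,.181])-[270,180], 'initial: pred',proj((np.load('w1.npz')['K'],np.load('w1.npz')['E']),[.5525,-.1148,.181])-[270,180],'obs 49.5 49.5')
print(a.mean(2)[168:225,275:283].mean(1).round().astype(int).tolist())
E
```

```text
35.8 [ 0.51972803 -0.11410584  0.31718869] [0.0993576  0.67515802 0.09082774]
side top shift 1.25 -1.75 0.959
side body shift 1.0 2.75 0.649
[[[50.5 47.5 18.5]]] [[49.79607671 51.39181463]] initial: pred [[49.45525022 52.60713993]] obs 49.5 49.5
[136, 110, 78, 50, 34, 28, 27, 27, 30, 37, 54, 71, 73, 60, 41, 31, 26, 24, 24, 23, 24, 24, 23, 26, 27, 28, 24, 24, 37, 59, 64, 45, 27, 21, 19, 20, 17, 10, 7, 7, 7, 6, 7, 7, 5, 8, 7, 10, 12, 16, 19, 21, 22, 22, 22, 22, 22]
```

The probe barely moved, because it pivoted in the pads with the collar held down. I'll repeat with a real lift before shifting.

>>> {"op": "move_arm", "data": {
  "deltas": [1,-0.033,0,0.02,0,1,-0.033,0,0.06,0,1,-0.033,0,0.1,0,1,-0.033,0,0.14,0,1,-0.033,0,0.161,0,1,-0.033,0,0.161,0,-1,-0.033,0,0.161,0,-1,-0.033,0,0.161,0,-1,-0.033,0,0.161,0,-1,-0.033,0,0.161,0],
  "force": 30
}}

```text
t: 36.9
tool_pos: [0.5524, -0.115, 0.157]
tool_rot: [-0.0, -3.137, 0.008]
contact_force: [-0.6, -0.1, 1.0]
opening: 0.0279
```

>>> {"op": "move_arm", "data": {
  "deltas": [-1,0,0,0,0,-1,0,0,0,0,-1,0,0,0,0,-1,0,0,-0.003,0,-1,0,0,-0.006,0,-1,0,0,-0.008,0,-1,-0.0015,-0.0005,-0.008,0,-1,-0.003,-0.001,-0.008,0,-1,-0.003,-0.001,-0.008,0]
}}

```text
t: 37.8
tool_pos: [0.5555, -0.1161, 0.1649]
tool_rot: [-0.0, -3.137, 0.008]
contact_force: [-0.2, -0.4, -2.1]
opening: 0.0274
```

```bash
python3 - <<'E'
from h import *
c=cam('wrist');o=get_obs();print(o['tool_pos'],o['contact_force']);w=cv2.cvtColor(get_image('wrist'),4);cv2.imwrite('pics/wH.png',w)
g=cv2.GaussianBlur(cv2.cvtColor(cv2.convertScaleAbs(w,alpha=1.6,beta=15),6),(3,3),0)[250:400,240:400]
print(cv2.HoughCircles(g,3,1,30,param1=120,param2=14,minRadius=25,maxRadius=60))
for s in(-5,0,5):
  for l in(.024,.032):
    u=np.array([np.sin(np.radians(s)),0,-np.cos(np.radians(s))]);print(s,l,proj(c,o['tool_pos']-l*u)-[240,250])
E
```

```text
[ 0.55551945 -0.11605653  0.16487173] [-0.20127277 -0.38095414 -2.14540279]
[[[ 77.5  48.5  45.9]
  [ 74.5  78.5  41.6]
  [146.5  61.5  28.6]]]
-5 0.024 [[82.66338891 79.91902797]]
-5 0.032 [[82.88007982 98.51985221]]
0 0.024 [[82.6896835  74.68884935]]
0 0.032 [[82.9194122  91.21133385]]
5 0.024 [[82.71132535 69.05110165]]
5 0.032 [[82.9517887  83.25409438]]
```

>>> {"op": "move_arm", "data": {
  "deltas": [-1,0,0,0.003,0,-1,0,0,0.006,0,-1,0,0,0.0075,0,-1,0,0,0.0085,0,-1,0,0,0.0085,0],
  "force": 20
}}

```text
t: 38.35
tool_pos: [0.5556, -0.116, 0.1571]
tool_rot: [-0.0, -3.137, 0.008]
contact_force: [-2.1, -0.2, 3.1]
opening: 0.0275
```

>>> {"op": "move_arm", "data": {
  "deltas": [-0.4,0,0,0,0,-0.2,0,0,0,0,0,0,0,0,0,0.5,0,0,0,0,1,0,0,0,0,1,0,0,0,0,1,0,0,0,0,1,0,0,0,0]
}}

```text
t: 39.15
tool_pos: [0.5556, -0.116, 0.1571]
tool_rot: [-0.0, -3.137, 0.008]
contact_force: [-0.4, -0.3, 0.6]
opening: 0.0855
```

>>> {"op": "move_arm", "data": {
  "deltas": [1,0,0,-0.02,0,1,0,0,-0.05,0,1,0,0,-0.09,0,1,0.015,0,-0.13,0,1,0.036,0,-0.161,0,1,0.036,0,-0.161,0,1,0.036,0,-0.161,0]
}}

```text
t: 39.85
tool_pos: [0.5205, -0.1153, 0.3192]
tool_rot: [-0.001, -3.14, 0.01]
contact_force: [0.3, 0.1, 0.1]
opening: 0.0853
```

```bash
python3 - <<'E'
from h import *
o=get_obs();print(o['t'],o['tool_pos'],o['contact_force'])
a0=cv2.imread('pics/side0.png');c=cam('wrist');w=cv2.cvtColor(get_image('wrist'),4);a=np.ascontiguousarray(get_image('side')[:,:,::-1])
up=lambda i:cv2.resize(i,None,fx=4,fy=4,interpolation=2)
t=up(a0)[668:760,1064:1152];r=cv2.matchTemplate(up(a[150:200,250:310]),t,5);_,v,_,p=cv2.minMaxLoc(r);print('side top shift',p[0]/4+250-266,p[1]/4+150-167,round(v,3))
we=cv2.convertScaleAbs(w,alpha=1.6,beta=15);g=cv2.GaussianBlur(cv2.cvtColor(we[180:280,270:370],6),(3,3),0)
print(cv2.HoughCircles(g,3,1,20,param1=120,param2=12,minRadius=13,maxRadius=22),proj(c,[.5525,-.1148,.181])-[270,180])
print(a.mean(2)[168:225,275:283].mean(1).round().astype(int).tolist())
D=cam('side')
print((proj(D,[[.5525,-.1148,.181],[.5495,-.1128,.181],[.5525,-.1148,.186]])))
E
```

```text
39.85 [ 0.5205318  -0.11531266  0.31924556] [0.27339839 0.10770813 0.056593  ]
side top shift 0.0 -1.25 0.962
[[[49.5 41.5 17.1]]] [[51.51033543 48.7785895 ]]
[143, 124, 94, 66, 48, 41, 36, 36, 39, 43, 54, 66, 68, 57, 41, 31, 27, 24, 23, 24, 24, 23, 23, 24, 26, 29, 27, 22, 23, 33, 42, 38, 26, 20, 20, 19, 16, 9, 6, 6, 6, 6, 7, 6, 5, 6, 7, 10, 12, 16, 20, 21, 22, 22, 22, 21, 22]
[[275.14141079 175.85343778]
 [276.25693458 174.31507184]
 [274.83321962 174.78188406]]
```

The last comparison (side -1.25 rows, wrist about -4 rows) fits a seated probe lying about 2.5 mm to -x of its first place, with no rise. Handing in.

```bash
python3 -c "
from station import *
print(order.finish_job(),get_obs()['t'])"
```

```text
the job is handed in; nothing more can be done
the job is handed in; nothing more can be done
```

I passed the probe's nose along the joint from seam_0 to seam_5, put it back in its stand, and handed the job in at about 40 s of the 54 s allowed. No verdict is reported.

- **Lean:** the tool can only point down, so I tilted the probe about 45° in a light grip, by levering it over the stand's rim. I then gripped it harder for the pass.
- **Joint pass:** I found the joint by gentle touches on the base flange, the foot's edge and both claws. The touch readings changed by up to about 6 N from baseline. The pass ran at about 20 mm/s with the nose about 2 mm off the foot's edge, a little more near seam_4. Feeling claw_end showed my planned points ran up to 2.5 mm short of the true ones by that end. I stopped for touch checks on the way, so it was not one continuous motion.
- **Return:** I levered the probe upright again inside the stand and seated it. A first check showed it about 5 mm to one side. My first nudge did not move it, so I lifted it, shifted it 3 mm, seated it again and released it.
- **Last checks:**
  - The gripper was open and clear, with the force reading near zero.
  - The side camera put the probe's top about 2.5 mm toward the robot from where it started. This fits a collar seated flat within the mouth's 3.5 mm play.
  - I judged the height unchanged, but the wrist-camera readings behind that scatter by a few pixels. A thin crescent of the mouth was still detectable beside the collar. Seating is therefore inferred, not seen directly.
- **Bottle, cover plate and cartridge:** I made no final check on them. I never meant to touch them, and no reading suggested that I had.

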